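# Seat and clamp a flow-cell cartridge

## Task

Push the flow-cell cartridge along its rails until it sits fully home against the port block, then push the toggle clamp's handle outward and down, past its dead point, until it snaps into lock on the cartridge, and let go. Use only your fingertips: the cartridge is slid, never lifted, and the glassware and boxes around the dock stay standing where they are.

Things in the scene. Friction and masses are not known exactly. Their poses are not given: they have to be found in the camera images.
- dock: Fixed aluminium plate 172 x 220 mm (x -110 to 62, y -68 to 152 mm), its top the 12 mm high floor the cartridge slides on. Origin: on the bench under the cartridge's home place. x: the way the cartridge is pushed (about away from the robot), y: from cartridge to clamp (left), z up. Steel rails at both sides: 63 mm apart, 8 mm above the floor, x = -100 to 45 mm. Place and yaw vary.
- end_stop (a point): Middle of the near face of the black port block (84 mm wide, 26 mm high above the floor) that closes the far end of the rails; the cartridge must touch this face. 32 mm above the bench, at dock x = +45 mm.
- cartridge: Loose flow-cell cartridge, aluminium block 90 mm (x, along the rails) x 60 x 20 mm high with a glass window, 0.17 to 0.34 kg, slides with 1 to 4 N. Origin: centre of its underside, axes as the dock's. Starts 20 to 42 mm short of home, flat between the rails (1.5 mm play each side). Home: its origin over the dock's origin, far face on the port block.
- front_pin (a point): Fixed front pin of the toggle clamp, on which its clamp bar turns: dock x = 20, y = 72 mm, 56 mm above the bench. The bar (85 mm long, 16 mm wide, with a rubber-capped spindle at its end) stands steeply up at the start and swings down over the cartridge (towards -y) as the handle swings outward (+y) and down; so it moves away from what pushes the handle.
- grip (a point): On the axis of the black grip (86 x 20 wide x 16 mm thick; this point 5 mm outward of its middle) of the clamp's handle. y: outward along the handle; z: out of its upper face, 8 mm away, on which to push towards -z; x as the dock's. Start: handle 56 to 68 deg above level, point about 150 mm over the bench, dock y 135 to 148 mm. Locked: 5 deg, 80 mm high, y 175 mm.
- clamp_lever (a joint): Knee angle of the clamp (rad), handle against link: about -1.7 to -1.6 open at the start, grows as the handle is pushed, 0 at the dead point, +0.16 locked at its stop. Swinging takes 2 to 5 N at the grip; from about -0.3 the rubber cap presses the cartridge and the push rises to about 8 N, then falls to nothing at 0 and the clamp snaps to +0.16 and stays. Released before 0 it does not lock.
- flask: Bystander: conical flask, base 82 mm across, 138 mm high with black stopper, loose; origin at the centre of its underside. Stands beside or beyond the dock (changes places with the jar).
- jar: Bystander: specimen jar, 70 mm across, 116 mm high with steel lid, loose; origin at the centre of its underside.
- tube_a: Bystander: capped sample tube on a round foot, 38 mm across, 92 mm high, loose; origin under its centre. Near the handle's side of the dock, on the robot's side or the far side.
- tube_b: Bystander: a second such tube, 38 mm across, 92 mm high; origin under its centre.
- petri_dish: Bystander: covered culture dish, 90 mm across, 16 mm high, loose; origin under its centre.
- tip_box: Bystander: pipette-tip box 122 x 84 x 64 mm, loose; origin under its centre.
- reagent: Bystander: brown reagent bottle 60 mm across, 115 mm high, loose; origin under its centre.
Mind the look-alikes: they are no part of the job. Of the things like the cartridge, leave any that is green or turquoise; of the rest the larger one is meant.

How it is judged:
By the outcome, as a careful person would: the job done as asked, in the order asked, and still so for the second after the job is handed in, with the robot touching nothing.
It also fails if it takes over 38 s, if anything falls off the work surface, if the arm or the gripper's body presses on something with over 40 N, if the wrist force passes 120 N, or if a joint passes its speed limit or range.

## Robot

A 6-joint arm with a two-finger parallel gripper is mounted at the origin on the work surface. World frame = base frame: x ahead of the robot, y to its left, z up, the work surface at z = 0. Lengths are in mm, angles in rad, forces in N, time in s.
With the tool pointing down it reaches from about 275 to 1000 mm from the base axis. Payload 8.4 kg.
Tool frame: the origin (TCP) lies at the very end of the fingers, on their centre line; the grasp point (between the pads) lies 19 mm behind it; z points along the fingers, y is the direction in which the jaws open and shut (so a half turn about z gives the same grasp; the last joint's range is limited). The gripper opens to 85 mm and grips with 20 to 120 N. Pads are 22 mm wide; open, the fingers measure 114 mm over their backs; the gripper's body (76 mm by 85 mm) begins 54 mm behind the grasp point. The pads swing forward as they close: fully open they stand 13 mm farther back than shut.
Start: joints at [-1.191, 0.353, 1.633, -0, 1.155, -0.002], TCP at [232.868, -580, 231.281] pointing down, gripper open.
Joint ranges: [-2.63, 2.63], [-0.92, 2.1], [0.06, 2.66], [-1.3, 4.44], [0, 2.69], [-3.02, 3.02]. Speed limits (rad/s): [2.22, 2.22, 2.79, 3.14, 3.14, 3.14].

## Interface

Orientations are given as [roll, pitch, yaw] about the fixed x, y, z axes, in that order (R = Rz(yaw) Ry(pitch) Rx(roll)).
In Python, from rig import sense, grab_frame, get_calibration, sign_off, boxes_of, trace gives the robot as it stands.
- The arm moves only by the tool servo_tool, never from a script. Its argument "rows" is a list of rows, each a list of 3 entries, a list of its own where there are three numbers: the finger opening in mm, from 0 to 85.4, then the shift along the tool's x, y, z in mm, then the turn, a rotation vector about the tool's x, y, z in degrees. A call has 1 to 8 rows; each row shifts and turns the commanded pose from where the row before left it, along the tool's axes as they then stand; what a row does not reach is not made up. A row lasts 1/8 s, in which the tool goes at most 62.5 mm and 10.7 degrees, less where a joint would pass 70% of its speed; a pose out of reach is approached as far as the arm can. A call is refused whole if a number of a shift passes 62.5 or a number of a turn 10.7, either way. A call with a gripper value outside its range is refused whole. The fingers move at their own pace and stop on an object; "force" is the grip in N (left out, the last holds). Time passes only in rows, so rows that do not move let the fingers close. It gives the time, the measured TCP pose, the force and the opening at its end, in the units of the state.
- sense(): the state, without advancing time (a new reading comes with each control period).
- grab_frame(name): name is "scene" or "top" or "wrist"; returns the picture (384x512x3 uint8, blue, green, red); there is no depth.
- get_calibration(name): a dict with "intrinsics" (3x3 intrinsics, pixels), "world_to_cam" (4x4, takes a point from world to camera coordinates). Camera axes: x right, y down, z forward; pixel columns grow to the right and rows downward; lengths in mm; the calibration is good to about 2 mm. A picture is of the moment at which its call begins: read the wrist's pose just before it. get_calibration takes no time and is no camera call; for the wrist camera it gives the pose at the moment of the call.
- sign_off(): hands the job in, once; it reports no verdict.
Trained networks look in the newest picture that a camera, given by its name, has taken for a name from the list of things; names that differ only in an ending like _2 or _b are one class to them, and where a whole thing is asked for, a point or a joint stands for the part that bears it (a point fixed in the world has none). Each returns a list of dicts, best first, with "conf" (0 to 1); they miss things now and then, are a little off and sometimes report something else, mostly with a low value. They report only what shows in the picture. A call takes as long as a camera call. They do not tell look-alikes from the thing itself.
- boxes_of(camera, thing): "centre" ([x, y, z] in mm, in the coordinates of the camera as it stood for that picture, good to about 4 mm: the middle of the surface that is visible of it).
- trace(camera, thing): "mask" (384x512 bool, what is visible of it).
The state is a dict: "clock": time; "qpos": joint angles; "qvel": joint speeds; "joint_efforts": joint torques, N m; "eef_pos": TCP position; "tcp_rot": TCP orientation; "contact_force": force on the tool from outside, world axes, zero at the start; "wrist_torque": the same for the moment, N m; "opening": opening from 0.0 (shut) to 1.0 (fully open).
Only numpy, scipy, OpenCV 4.12 (cv2) and the standard library are available. Lean on these libraries where they do the work, as an engineer would, in place of code of your own. Each camera call takes 0.05 s, during which the arm holds its last target. There are 200 camera calls.

## Working session

There is one attempt and no reset: what is moved stays moved. The work goes in short steps, Python scripts to look and compute and a tool call to move; the robot and the scene stay as the last step left them, time stands still between calls to the robot, and variables do not carry over. Pictures are saved under pics/ and viewed, about 8 in all and at most 12, crops included, and the job is handed in when it is done.

Besides the shell and the picture viewer there is one more tool, called after ">>>" by a JSON object that holds its "api" and its "payload", one argument or row to a line. servo_tool: Moves the arm, as the interface text tells. Its arguments: {"type":"object","properties":{"rows":{"type":"array","items":{"type":"array"}},"force":{"type":"number"}},"required":["rows"]}

```bash
mkdir -p pics; ls
cat > h.py <<'E'
import numpy as np, cv2
from rig import *
def w(cam,p):
    T=np.array(get_calibration(cam)["world_to_cam"]);return (np.linalg.inv(T)@np.r_[p,1])[:3]
def ray(cam,u,v,z):
    c=get_calibration(cam);K=np.array(c["intrinsics"]);T=np.linalg.inv(np.array(c["world_to_cam"]))
    d=T[:3,:3]@np.linalg.inv(K)@[u,v,1];o=T[:3,3];return o+d*(z-o[2])/d[2]
def px(cam,p):
    c=get_calibration(cam);q=np.array(c["world_to_cam"])@np.r_[p,1];q=np.array(c["intrinsics"])@q[:3];return q[:2]/q[2]
E
python3 - <<'E'
from h import *
np.set_printoptions(precision=1,suppress=True)
a=grab_frame("scene");b=grab_frame("top")
cv2.imwrite("pics/s.png",a);cv2.imwrite("pics/t.png",cv2.resize(b,(800,600)))
for cam in("scene","top"):
  for t in("dock","cartridge","clamp_lever","grip","flask","jar","tube_a","petri_dish","tip_box","reagent"):
    for d in boxes_of(cam,t): print(cam,t,round(d["conf"],2),w(cam,d["centre"]),px(cam,w(cam,d["centre"])))
print(sense())
E
```

```text
pics
scene dock 0.81 [582.7 109.6  15. ] [261.6 225.9]
scene cartridge 0.98 [ 698.5 -181.5   18.8] [154.6 217. ]
scene cartridge 0.72 [317.8 184.2  16.3] [318.6 173.7]
scene cartridge 0.63 [341.4  79.7  11. ] [285.4 168.6]
scene cartridge 0.61 [508.9  52.1  30.2] [255.1 197.9]
scene clamp_lever 0.62 [611.3 165.7 143.1] [277.7 213.3]
scene grip 0.58 [612.  163.2 144.7] [276.8 212.7]
scene flask 0.87 [538.6 -81.8  57.7] [210.8 183.2]
scene jar 0.66 [693.7  -6.5  96.5] [206.2 222.2]
scene tube_a 0.8 [692.6 143.3  50.9] [255.7 252.5]
scene tube_a 0.58 [532.8 256.6  50. ] [316.5 225.1]
scene petri_dish 0.65 [387.5 -62.8  15. ] [239.5 162.2]
scene tip_box 0.83 [ 495.5 -196.8   62.7] [185.3 159.9]
scene reagent 0.85 [486.4 431.3  71.7] [383.  231.7]
top dock 0.6 [549.9 101.5  14.3] [232.9 187.9]
top cartridge 0.94 [ 692.4 -182.    22.2] [329.5 143.2]
top cartridge 0.85 [309.9 180.9  14.3] [202.2 270. ]
top cartridge 0.83 [338.3  78.8  14. ] [238.4 260.8]
top cartridge 0.7 [506.8  52.3  33. ] [249.4 201.8]
top clamp_lever 0.51 [377.8 -64.3  15.2] [288.7 248.2]
top clamp_lever 0.49 [595.5 159.5 144.5] [210.5 161.1]
top flask 0.92 [504.9 -87.7  62.8] [299.1 202.1]
top jar 0.65 [666.5 -16.5 119.2] [276.1 140.3]
top tube_a 0.74 [679.9 137.1  64.2] [221.6 139.9]
top tube_a 0.57 [518.5 248.7  77.4] [179.  193.1]
top petri_dish 0.91 [381.3 -60.   15.7] [287.2 246.9]
top tip_box 0.63 [ 467.7 -201.6   64.2] [339.6 216.2]
top reagent 0.73 [465.  424.5  77.3] [114.  210.4]
{'clock': 1.1, 'qpos': array([-1.2,  0.4,  1.6, -0. ,  1.2, -0. ]), 'qvel': array([-0., -0.,  0., -0.,  0.,  0.]), 'joint_efforts': array([ -0. , -60.5, -34.2,  -0. ,   0. ,   0. ]), 'eef_pos': array([ 232.9, -580. ,  231.3]), 'tcp_rot': array([-3.1,  0. ,  0.4]), 'contact_force': array([-0.2,  0.7,  0.4]), 'wrist_torque': array([-0.,  0.,  0.]), 'opening': 1.0031603133701947}
```

Run:
```python
import cv2
b=cv2.imread("pics/s.png");t=cv2.imread("pics/t.png")
cv2.imwrite("pics/s2.png",cv2.resize(b[130:300,140:367],(800,600),interpolation=cv2.INTER_CUBIC))
cv2.imwrite("pics/t2.png",cv2.resize(t[180:450,220:580],(800,600),interpolation=cv2.INTER_CUBIC))
```

```text
(no output)
```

View pics/s2.png

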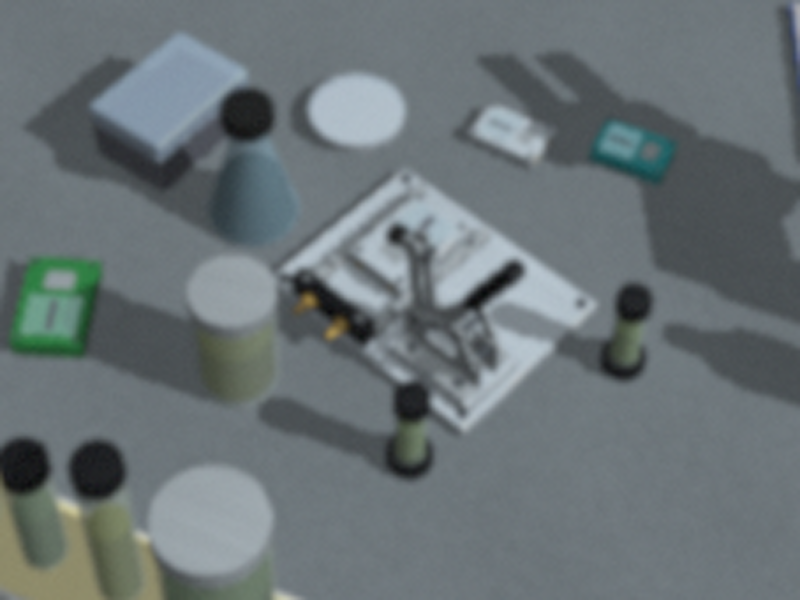

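View pics/t2.png

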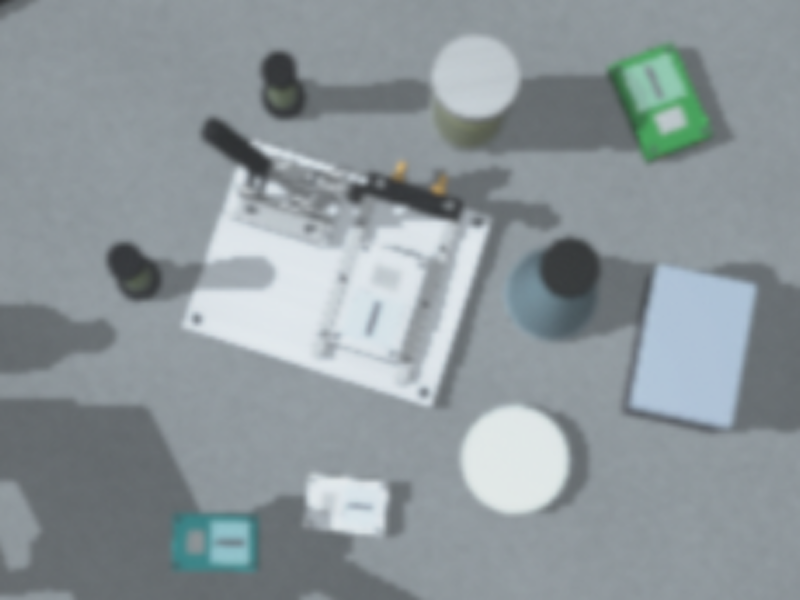

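Scene: the white cartridge lies between the rails on the dock (top crop 378,300 → full px ~249,202). The look-alikes are the smaller white one (348,505), turquoise (215,542) and green (660,100), all loose on the bench. Only the one in the rails fits: it is the larger of the non-green ones. Next, dock pose from its corners.

Run:
```python
from h import *
np.set_printoptions(precision=1,suppress=True)
def fit(D,W):
    D=np.array(D,float);W=np.array(W);d=D-D.mean(0);e=W-W.mean(0)
    th=np.arctan2((d[:,0]*e[:,1]-d[:,1]*e[:,0]).sum(),(d*e).sum());R=np.array([[np.cos(th),-np.sin(th)],[np.sin(th),np.cos(th)]])
    t=W.mean(0)-R@D.mean(0);return th,t,W-(D@R.T+t)
D=[(-110,152),(-110,-68),(62,-68),(62,152)]
for cam,C,f in(("top",[(183,327),(432,405),(491,215),(250,139)],lambda x,y:((220+x/2.222)/1.5625,(180+y/2.222)/1.5625)),
  ("scene",[(408,168),(278,278),(464,433),(597,303)],None)):
    if cam=="scene":
        f=lambda x,y:(140+x/3.524,130+y/3.529); DD=[(-110,-68),(62,-68),(62,152),(-110,152)]
    else: DD=D
    if cam=="scene": C=[(408,168),(278,278),(464,433),(597,303)]
    W=[ray(cam,*f(*c),12)[:2] for c in C]
    th,t,r=fit(DD,W);print(cam,np.degrees(th),t);print(r)
for p in [(506.8,52.3),(508.9,52.1)]: print(p)
K=get_calibration("top");print(np.linalg.inv(K["world_to_cam"])[:3,3]);
```

```text
top -16.227164607083296 [546.6  37.9]
[[-0.1 -0.5]
 [ 1.4  0.7]
 [-0.3  1.7]
 [-1.  -1.9]]
scene -16.763870702680716 [545.   46.1]
[[ 0.4 -0.7]
 [-2.6  5. ]
 [ 2.2 -0.5]
 [-0.  -3.8]]
(506.8, 52.3)
(508.9, 52.1)
[ 290.4   58.1 1334.5]
```

```bash
cat >> h.py <<'E'
TH=np.radians(-16.3);O=np.array([546.2,40.])
def d2w(x,y): c,s=np.cos(TH),np.sin(TH);return O+[c*x-s*y,s*x+c*y]
def w2d(p): c,s=np.cos(TH),np.sin(TH);d=np.array(p)[:2]-O;return np.array([c*d[0]+s*d[1],-s*d[0]+c*d[1]])
E
python3 - <<'E'
from h import *
s=sense();print(s["tcp_rot"],s["eef_pos"],np.degrees(s["tcp_rot"][2]-TH),w2d(s["eef_pos"]))
for n,p in dict(cart=(507.8,52.2),grip_s=(612,163.2),grip_t=(595.5,159.5),flask=(510,-85),jar=(680,-10)).items(): print(n,w2d(p))
E
```

```text
[-3.14154813e+00  9.77461513e-06  3.81797317e-01] [ 232.8654477  -579.99278563  231.26521535] 38.17537489918621 [-126.72882675 -683.01493422]
cart [-40.28065706   0.93202294]
grip_s [ 28.57704967 136.71588142]
grip_t [ 13.77872918 128.53360114]
flask [   0.33838705 -130.13579636]
jar [142.45528351 -10.43705895]
```

>>> {"api": "servo_tool", "payload": {
  "rows": [
    [0,[0,0,0],[0,0,10]],
    [0,[0,0,0],[0,0,10]],
    [0,[0,0,0],[0,0,10]],
    [0,[0,0,0],[0,0,9]]
  ]
}}

```text
clock: 1.6
eef_pos: [232.8, -580.0, 231.3]
tcp_rot: [3.142, -0.0, -0.304]
contact_force: [-0.2, -0.1, 0.3]
opening: 0.145
```

>>> {"api": "servo_tool", "payload": {
  "rows": [
    [0,[0,-62,0],[0,0,-1]],
    [0,[0,-62,0],[0,0,0]],
    [0,[0,-62,0],[0,0,0]],
    [0,[0,-62,0],[0,0,0]],
    [0,[0,-62,0],[0,0,0]],
    [0,[0,-62,0],[0,0,0]],
    [0,[0,-62,0],[0,0,0]],
    [0,[0,-62,0],[0,0,0]]
  ]
}}

```text
clock: 2.6
eef_pos: [372.1, -102.0, 231.7]
tcp_rot: [-3.142, -0.001, -0.282]
contact_force: [0.6, -0.4, 0.0]
opening: 0.001
```

```bash
python3 -c "
from h import *
s=sense();print(w2d(s['eef_pos']),s['eef_pos'],s['tcp_rot'])"
```

```text
[-127.27254308 -185.20560034] [ 372.06209331 -102.04014951  231.7337575 ] [-3.14157787e+00 -1.49699096e-03 -2.81825664e-01]
```

>>> {"api": "servo_tool", "payload": {
  "rows": [
    [0,[0,-62,0],[0,0,0]],
    [0,[0,-62,0],[0,0,0]],
    [0,[0,-62,0],[0,0,0]],
    [0,[0,0,0],[0,0,0]],
    [0,[0,0,0],[0,0,0]]
  ]
}}

```text
clock: 3.22
eef_pos: [423.0, 74.9, 231.2]
tcp_rot: [3.141, 0.0, -0.28]
contact_force: [0.3, -0.6, 0.4]
opening: -0.002
```

Run:
```python
from h import *
np.set_printoptions(precision=1,suppress=True)
s=sense();print(w2d(s['eef_pos']),s['eef_pos'],s['tcp_rot'])
c=get_calibration("wrist");print(np.linalg.inv(c["world_to_cam"]))
a=grab_frame("wrist");cv2.imwrite("pics/w1.png",cv2.resize(a,(800,600)))
m=trace("wrist","cartridge")
for d in m:
    k,_=cv2.findContours(d["mask"].astype(np.uint8),0,2);k=max(k,key=cv2.contourArea)
    q=cv2.boxPoints(cv2.minAreaRect(k));print(d["conf"],[ (p,w2d(ray("wrist",*p,32))) for p in q])
```

```text
[-128.1   -1.1] [423.   74.9 231.2] [ 3.1  0.  -0.3]
[[ -0.3  -0.9  -0.3 503.4]
 [ -1.    0.3   0.1  52. ]
 [  0.    0.3  -0.9 373.3]
 [  0.    0.    0.    1. ]]
0.88 [(array([246.6, 207.2], dtype=float32), array([-180.9,   12.2])), (array([294.9, 198.7], dtype=float32), array([-169.2,  -49. ])), (array([300.6, 230.8], dtype=float32), array([-214.1,  -58.4])), (array([252.3, 239.3], dtype=float32), array([-226.8,    5.2]))]
0.74 [(array([228.,  47.], dtype=float32), array([ 3.4, 30. ])), (array([283.,  47.], dtype=float32), array([  3.5, -28.8])), (array([283., 131.], dtype=float32), array([-84.9, -31.5])), (array([228., 131.], dtype=float32), array([-85. ,  32.9]))]
0.73 [(array([179.5, 248.7], dtype=float32), array([-241. ,  103.2])), (array([229.3, 234.7], dtype=float32), array([-220. ,   35.6])), (array([238.2, 266.5], dtype=float32), array([-268.7,   24.8])), (array([188.4, 280.4], dtype=float32), array([-291.5,   95.2]))]
0.57 [(array([335., 130.], dtype=float32), array([-83.7, -92.2])), (array([406., 130.], dtype=float32), array([ -83.5, -175.2])), (array([406., 199.], dtype=float32), array([-169.4, -189.8])), (array([335., 199.], dtype=float32), array([-169.5,  -99.8]))]
0.22 [(array([22.,  0.], dtype=float32), array([ 46.3, 238.7])), (array([318.,   0.], dtype=float32), array([ 46.7, -63.3])), (array([318., 149.], dtype=float32), array([-106. ,  -73.9])), (array([ 22., 149.], dtype=float32), array([-106.4,  279.3]))]
```

View pics/w1.png

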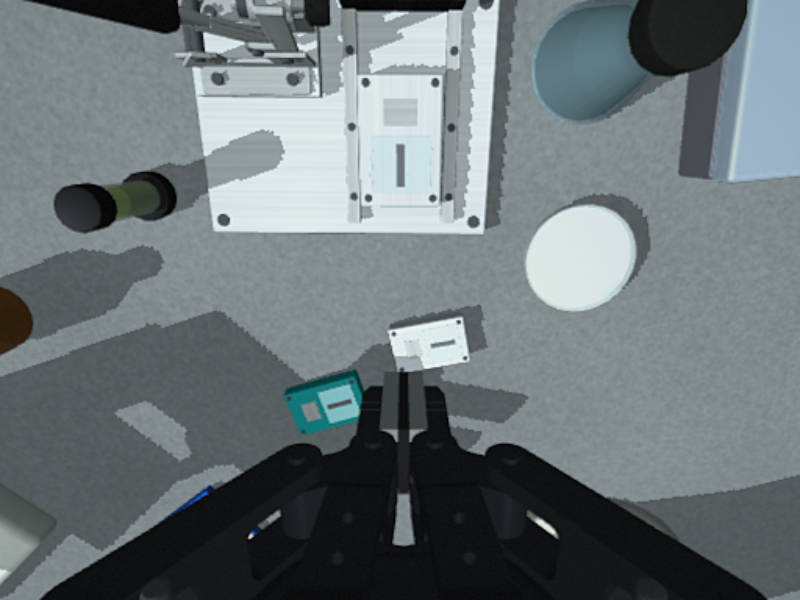

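>>> {"api": "servo_tool", "payload": {
  "rows": [
    [0,[0,-2,52],[0,0,0.2]],
    [0,[0,0,52],[0,0,0]],
    [0,[0,0,52],[0,0,0]],
    [0,[0,0,51],[0,0,0]],
    [0,[10,0,0],[0,0,0]],
    [0,[10,0,0],[0,0,0]],
    [0,[0,0,0],[0,0,0]],
    [0,[0,0,0],[0,0,0]]
  ]
}}

```text
clock: 4.32
eef_pos: [444.1, 71.1, 25.8]
tcp_rot: [-3.14, -0.002, -0.285]
contact_force: [-0.7, 1.2, 1.5]
opening: -0.0
```

Run:
```python
from h import *
s=sense();print(w2d(s['eef_pos']),s['eef_pos'],s['tcp_rot'],s['contact_force'])
```

```text
[-106.73740772    1.23514065] [444.09953408  71.14313147  25.81691711] [-3.14041729e+00 -2.45724908e-03 -2.85327449e-01] [-0.70716404  1.16453943  1.47469846]
```

>>> {"api": "servo_tool", "payload": {
  "rows": [
    [0,[5,0,3],[0,0,0]],
    [0,[5,0,0],[0,0,0]],
    [0,[5,0,0],[0,0,0]],
    [0,[5,0,0],[0,0,0]],
    [0,[5,0,0],[0,0,0]],
    [0,[5,0,0],[0,0,0]],
    [0,[4,0,0],[0,0,0]],
    [0,[4,0,0],[0,0,0]]
  ]
}}

```text
clock: 5.32
eef_pos: [479.7, 60.4, 21.2]
tcp_rot: [3.142, 0.0, -0.285]
contact_force: [-1.2, -0.1, -0.8]
opening: 0.002
```

>>> {"api": "servo_tool", "payload": {
  "rows": [
    [0,[2,0,0],[0,0,0]],
    [0,[2,0,0],[0,0,0]],
    [0,[2,0,0],[0,0,0]]
  ]
}}

```text
clock: 5.7
eef_pos: [485.3, 58.8, 21.3]
tcp_rot: [3.142, 0.0, -0.285]
contact_force: [-1.4, -0.5, -1.2]
opening: -0.001
```

Run:
```python
from h import *
s=sense();print(w2d(s['eef_pos']),s['eef_pos'],s['tcp_rot'],s['contact_force'])
```

```text
[-63.70958756   0.93941397] [485.31486293  58.78281477  21.28960582] [ 3.14158458e+00  7.76832713e-05 -2.84905189e-01] [-1.38924883 -0.49887672 -1.20084232]
```

>>> {"api": "servo_tool", "payload": {
  "rows": [
    [0,[2,0,0],[0,0,0]],
    [0,[2,0,0],[0,0,0]],
    [0,[1,0,0],[0,0,0]]
  ]
}}

```text
clock: 6.08
eef_pos: [490.2, 57.4, 21.3]
tcp_rot: [-3.142, -0.0, -0.285]
contact_force: [-1.5, 0.3, 0.2]
opening: 0.004
```

>>> {"api": "servo_tool", "payload": {
  "rows": [
    [0,[1,0,0],[0,0,0]],
    [0,[1,0,0],[0,0,0]]
  ]
}}

```text
clock: 6.32
eef_pos: [492.0, 56.8, 21.3]
tcp_rot: [3.142, 0.0, -0.285]
contact_force: [-1.9, 1.3, 1.6]
opening: 0.007
```

>>> {"api": "servo_tool", "payload": {
  "rows": [
    [0,[1,0,0],[0,0,0]],
    [0,[1,0,0],[0,0,0]]
  ]
}}

```text
clock: 6.58
eef_pos: [493.0, 56.4, 21.2]
tcp_rot: [3.141, 0.002, -0.285]
contact_force: [-6.8, 4.1, 3.6]
opening: -0.005
```

>>> {"api": "servo_tool", "payload": {
  "rows": [
    [0,[1,0,0],[0,0,0]],
    [0,[0,0,0],[0,0,0]]
  ]
}}

```text
clock: 6.82
eef_pos: [492.9, 56.3, 21.0]
tcp_rot: [3.141, 0.004, -0.285]
contact_force: [-8.1, 4.0, 5.0]
opening: -0.002
```

Run:
```python
from h import *
s=sense();print(w2d(s['eef_pos']),s['contact_force'])
```

```text
[-55.68587553   0.67450882] [-8.0781521   4.0060988   4.95044812]
```

>>> {"api": "servo_tool", "payload": {
  "rows": [
    [0,[-10,0,0],[0,0,0]],
    [0,[-10,0,-30],[0,0,0]],
    [0,[-30,0,-60],[0,0,0]],
    [0,[0,0,-62],[0,0,0]],
    [0,[0,-50,-60],[0,0,0]],
    [0,[0,-40,0],[0,0,0]],
    [0,[0,0,0],[0,0,0]],
    [0,[0,0,0],[0,0,0]]
  ]
}}

```text
clock: 7.82
eef_pos: [470.8, 146.0, 216.8]
tcp_rot: [3.141, 0.0, -0.284]
contact_force: [0.4, 0.0, -0.3]
opening: -0.001
```

Run:
```python
from h import *
np.set_printoptions(precision=1,suppress=True)
s=sense();print(w2d(s['eef_pos']),s['eef_pos'])
a=grab_frame("wrist");cv2.imwrite("pics/w2.png",cv2.resize(a,(800,600)))
for t in("grip","cartridge"):
  for d in boxes_of("wrist",t):
    p=w("wrist",d["centre"]);print(t,d["conf"],w2d(p),p[2])
for d in trace("wrist","grip"):
    v,u=np.nonzero(d["mask"]);print(d["conf"],u.min(),u.max(),v.min(),v.max(),cv2.boxPoints(cv2.minAreaRect(np.c_[u,v].astype(np.float32))))
# expected projections of the grip axis for handle angles
for y,z in((135,150),(148,150),(140,150)): print(y,z,px("wrist",np.r_[d2w(20,y),z])*1.5625)
for n,q in dict(pin=(20,72,56),stopL=(45,0,38),home_near=(-45,0,32)).items(): print(n,px("wrist",np.r_[d2w(*q[:2]),q[2]])*1.5625)
```

```text
[-102.1   80.5] [470.8 146.  216.8]
grip 0.94 [ 17.6 134.7] 161.20853230179782
cartridge 0.82 [ 2.  -1.8] 28.374073371332088
0.8 110 257 0 55 [[101.6  32.8]
 [113.5  -5.2]
 [260.5  40.8]
 [248.6  78.8]]
135 150 [269.3  49.4]
148 150 [237.8  49.5]
140 150 [257.2  49.4]
pin [415.8  80.8]
stopL [529.6  40.7]
home_near [515.8 186.9]
```

View pics/w2.png

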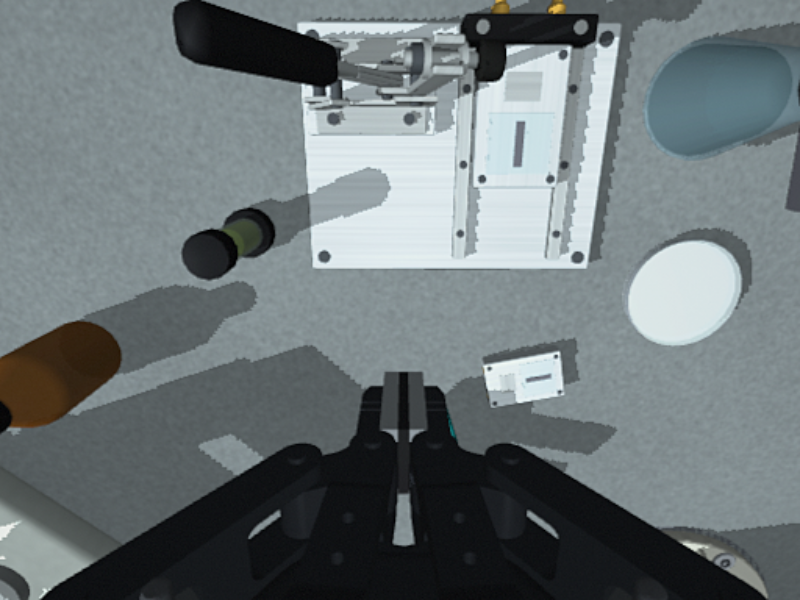

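Run:
```python
from h import *
print(sense()["qpos"], sense()["clock"])
```

```text
[ 2.96616573e-01  1.63271154e-01  1.92417201e+00 -1.72228307e-04
  1.05491997e+00  2.15328613e+00] 8.025
```

>>> {"api": "servo_tool", "payload": {
  "rows": [
    [0,[0,0,0],[0,0,-10]],
    [0,[0,0,0],[0,0,-10]],
    [0,[0,0,0],[0,0,-10]],
    [0,[0,0,0],[0,0,-10]],
    [0,[0,0,0],[0,0,-10]],
    [0,[0,0,0],[0,0,-10]],
    [0,[0,0,0],[0,0,-10]],
    [0,[0,0,0],[0,0,-10]]
  ]
}}

```text
clock: 9.02
eef_pos: [471.2, 145.6, 217.0]
tcp_rot: [-3.141, 0.0, 1.116]
contact_force: [-0.5, -0.4, 0.4]
opening: 0.003
```

>>> {"api": "servo_tool", "payload": {
  "rows": [
    [0,[0,0,0],[0,0,-10]],
    [0,[0,0,0],[0,0,0]],
    [0,[0,0,0],[0,0,0]]
  ]
}}

```text
clock: 9.4
eef_pos: [471.3, 145.9, 217.1]
tcp_rot: [-3.141, 0.0, 1.282]
contact_force: [0.8, 0.4, -0.4]
opening: 0.002
```

Run:
```python
from h import *
s=sense();print(w2d(s['eef_pos']),s['eef_pos'],np.degrees(s["tcp_rot"]))
```

```text
[-101.59542153   80.6414472 ] [471.32154637 145.91454038 217.10440995] [-1.79992130e+02  7.64386158e-03  7.34282577e+01]
```

>>> {"api": "servo_tool", "payload": {
  "rows": [
    [0,[14,61,0],[0,0,0]],
    [0,[13,61,0],[0,0,0]],
    [0,[0,0,0],[0,0,0]],
    [0,[0,0,35],[0,0,0]],
    [0,[0,0,30],[0,0,0]],
    [0,[0,0,0],[0,0,0]],
    [0,[0,0,0],[0,0,0]]
  ]
}}

```text
clock: 10.28
eef_pos: [596.1, 138.0, 153.3]
tcp_rot: [3.141, -0.0, 1.285]
contact_force: [-0.6, 0.3, 1.2]
opening: -0.001
```

Run:
```python
from h import *
s=sense();print(w2d(s['eef_pos']),s['eef_pos'],s["contact_force"])
b=grab_frame("scene")
cv2.imwrite("pics/s3.png",cv2.resize(b[150:270,200:360],(800,600),interpolation=cv2.INTER_CUBIC))
```

```text
[ 20.40831762 108.10205125] [596.12865821 138.02898552 153.28744153] [-0.5572103   0.31381816  1.20072305]
```

View pics/s3.png

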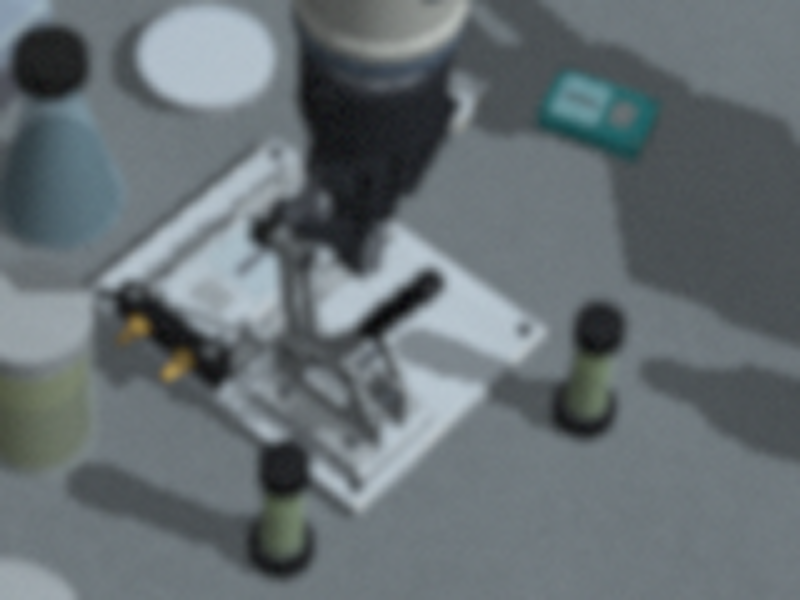

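The fingertips (crop 365,255) hang between the upright bar (290,240) and the black grip (400,305), touching neither. The next move pushes outward.

>>> {"api": "servo_tool", "payload": {
  "rows": [
    [0,[5,0,0],[0,0,0]],
    [0,[5,0,0],[0,0,0]],
    [0,[3,0,0],[0,0,0]],
    [0,[3,0,0],[0,0,0]]
  ]
}}

```text
clock: 10.82
eef_pos: [600.5, 153.5, 152.3]
tcp_rot: [3.142, 0.0, 1.286]
contact_force: [0.2, -0.4, -0.0]
opening: 0.006
```

>>> {"api": "servo_tool", "payload": {
  "rows": [
    [0,[3,0,0],[0,0,0]],
    [0,[3,0,0],[0,0,0]],
    [0,[3,0,0],[0,0,0]]
  ]
}}

```text
clock: 11.2
eef_pos: [603.0, 162.0, 152.1]
tcp_rot: [-3.141, 0.0, 1.286]
contact_force: [0.2, -1.3, 0.4]
opening: 0.005
```

```bash
cat > st.py <<'E'
from h import *
s=sense();f=s["contact_force"];print(s["clock"],w2d(s['eef_pos']).round(1),s['eef_pos'][2].round(1),"F dock",w2d(O+f[:2]).round(1),f[2].round(1))
E
python3 st.py
```

```text
11.2 [ 20.2 133.1] 152.1 F dock [ 0.6 -1.2] 0.4
```

>>> {"api": "servo_tool", "payload": {
  "rows": [
    [0,[3,0,1],[0,0,0]],
    [0,[3,0,1],[0,0,0]],
    [0,[3,0,1],[0,0,0]]
  ]
}}

```text
clock: 11.58
eef_pos: [605.5, 170.7, 149.1]
tcp_rot: [-3.142, 0.0, 1.286]
contact_force: [0.1, 0.1, -0.6]
opening: -0.003
```

```bash
python3 st.py;python3 - <<'E'
from h import *
b=grab_frame("scene")
cv2.imwrite("pics/s4.png",cv2.resize(b[150:270,200:360],(800,600),interpolation=cv2.INTER_CUBIC))
E
```

```text
11.575 [ 20.3 142.1] 149.1 F dock [0.  0.1] -0.6
```

View pics/s4.png

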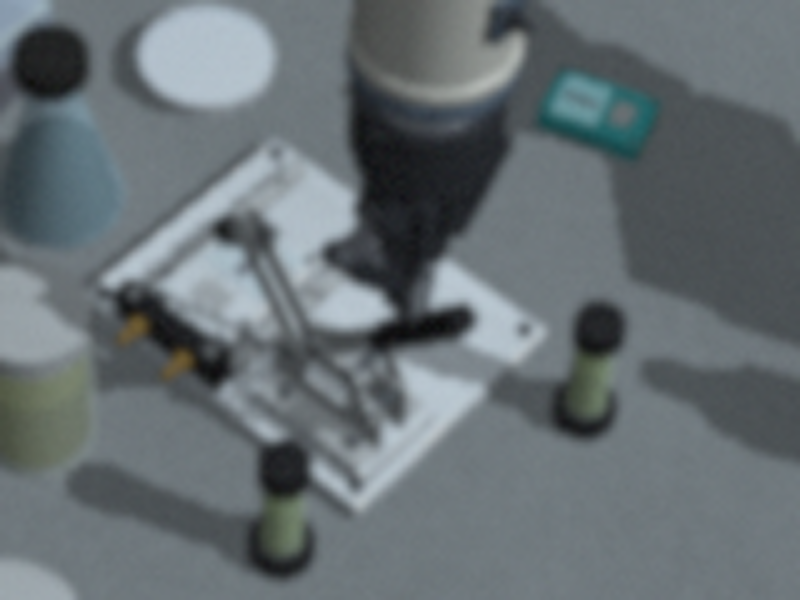

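The handle has swung outward (grip now at crop 420,325) and the bar is tipping towards the cartridge. Next I follow the arc.

>>> {"api": "servo_tool", "payload": {
  "rows": [
    [0,[4,0,3],[0,0,0]],
    [0,[3,0,3],[0,0,0]],
    [0,[3,0,3],[0,0,0]],
    [0,[3,0,4],[0,0,0]],
    [0,[3,0,4],[0,0,0]]
  ]
}}

```text
clock: 12.25
eef_pos: [609.9, 186.0, 131.8]
tcp_rot: [-3.141, 0.0, 1.286]
contact_force: [0.0, -1.2, 0.7]
opening: 0.0
```

```bash
python3 st.py
```

```text
12.25 [ 20.2 158. ] 131.8 F dock [ 0.4 -1.2] 0.7
```

>>> {"api": "servo_tool", "payload": {
  "rows": [
    [0,[2,0,4],[0,0,0]],
    [0,[2,0,4],[0,0,0]],
    [0,[2,0,4],[0,0,0]],
    [0,[1,0,4],[0,0,0]],
    [0,[1,0,4],[0,0,0]]
  ]
}}

```text
clock: 12.88
eef_pos: [612.3, 193.7, 112.0]
tcp_rot: [3.142, -0.0, 1.286]
contact_force: [-0.2, -0.2, 1.1]
opening: -0.001
```

```bash
python3 st.py
```

```text
12.875 [ 20.3 166. ] 112.0 F dock [-0.2 -0.3] 1.1
```

>>> {"api": "servo_tool", "payload": {
  "rows": [
    [0,[1,0,4],[0,0,0]],
    [0,[1,0,3],[0,0,0]],
    [0,[0,0,3],[0,0,0]],
    [0,[0,0,3],[0,0,0]]
  ]
}}

```text
clock: 13.38
eef_pos: [613.0, 195.6, 99.2]
tcp_rot: [3.141, -0.0, 1.286]
contact_force: [0.4, 1.2, 2.0]
opening: 0.0
```

```bash
python3 st.py
```

```text
13.375 [ 20.5 168.1] 99.2 F dock [0.1 1.3] 2.0
```

>>> {"api": "servo_tool", "payload": {
  "rows": [
    [0,[0,0,3],[0,0,0]],
    [0,[0,0,2],[0,0,0]],
    [0,[0,0,2],[0,0,0]]
  ]
}}

```text
clock: 13.75
eef_pos: [612.6, 195.3, 91.8]
tcp_rot: [-3.141, 0.0, 1.286]
contact_force: [-1.5, -0.1, 0.8]
opening: 0.001
```

```bash
python3 st.py
```

```text
13.75 [ 20.1 167.7] 91.8 F dock [-1.4 -0.6] 0.8
```

>>> {"api": "servo_tool", "payload": {
  "rows": [
    [0,[0,0,2],[0,0,0]],
    [0,[0,0,2],[0,0,0]],
    [0,[0,0,1],[0,0,0]]
  ]
}}

```text
clock: 14.12
eef_pos: [612.9, 195.5, 87.3]
tcp_rot: [3.141, -0.0, 1.286]
contact_force: [-1.5, 0.2, 4.0]
opening: -0.001
```

```bash
python3 st.py
```

```text
14.125 [ 20.4 167.9] 87.3 F dock [-1.4 -0.2] 4.0
```

>>> {"api": "servo_tool", "payload": {
  "rows": [
    [0,[0,0,1],[0,0,0]],
    [0,[0,0,1],[0,0,0]]
  ]
}}

```text
clock: 14.38
eef_pos: [613.3, 195.5, 86.4]
tcp_rot: [3.141, -0.0, 1.286]
contact_force: [-3.4, -2.3, 13.7]
opening: -0.001
```

```bash
python3 st.py
```

```text
14.375 [ 20.7 168.1] 86.4 F dock [-2.6 -3.2] 13.7
```

>>> {"api": "servo_tool", "payload": {
  "rows": [
    [0,[0,0,1],[0,0,0]],
    [0,[0,0,0],[0,0,0]]
  ]
}}

```text
clock: 14.62
eef_pos: [613.4, 195.6, 86.1]
tcp_rot: [3.14, -0.001, 1.286]
contact_force: [-5.3, -2.0, 16.5]
opening: -0.002
```

```bash
python3 st.py
```

```text
14.625 [ 20.8 168.2] 86.1 F dock [-4.6 -3.4] 16.5
```

Firm stop at the locked height. The next move lets go and backs off upward.

>>> {"api": "servo_tool", "payload": {
  "rows": [
    [0,[0,0,-5],[0,0,0]],
    [0,[0,0,-30],[0,0,0]],
    [0,[0,0,-50],[0,0,0]],
    [0,[0,0,-55],[0,0,0]],
    [0,[0,-60,0],[0,0,0]],
    [0,[0,-60,0],[0,0,0]],
    [0,[0,-40,0],[0,0,0]],
    [0,[0,0,0],[0,0,0]]
  ]
}}

```text
clock: 15.62
eef_pos: [457.0, 240.8, 224.3]
tcp_rot: [-3.141, 0.0, 1.288]
contact_force: [1.9, 0.3, -0.7]
opening: 0.002
```

```bash
python3 st.py
python3 - <<'E'
from h import *
np.set_printoptions(precision=1,suppress=True)
b=grab_frame("scene");t=grab_frame("top")
x=cv2.resize(b[130:300,150:350],(400,340),interpolation=cv2.INTER_CUBIC)
y=cv2.resize(t[110:260,140:340],(400,300),interpolation=cv2.INTER_CUBIC)
cv2.imwrite("pics/f.png",np.vstack([cv2.resize(x,(680,578))]));cv2.imwrite("pics/ft.png",cv2.resize(y,(800,600)))
for cam in("scene","top"):
  for n in("grip","cartridge","flask","jar","tube_a","petri_dish","tip_box","reagent"):
    for d in boxes_of(cam,n):
      p=w(cam,d["centre"]);print(cam,n,round(d["conf"],2),p,w2d(p))
E
```

```text
15.625 [-142.   167.7] 224.3 F dock [1.7 0.8] -0.7
scene grip 0.62 [611.  187.1  82.4] [ 20.9 159.4]
scene cartridge 0.96 [ 699.4 -180.8   17.2] [ 209.  -168.9]
scene cartridge 0.74 [533.8  51.7  29.3] [-15.2   7.8]
scene cartridge 0.62 [341.9  82.1  14.1] [-207.9  -16.9]
scene cartridge 0.51 [318.7 182.9  17.5] [-258.4   73.3]
scene flask 0.65 [537.5 -79.4  59.3] [  25.2 -117.1]
scene flask 0.59 [ 494.2 -198.2   58.7] [  16.9 -243.2]
scene jar 0.57 [693.5  -8.7  95.9] [155.1  -5.3]
scene tube_a 0.56 [533.2 257.2  51.7] [-73.4 204.8]
scene tube_a 0.53 [696.3 143.   50.2] [115.2 140.9]
scene petri_dish 0.66 [386.2 -61.   16.4] [-125.2 -141.8]
scene tip_box 0.91 [ 495.8 -195.6   60.6] [  17.8 -240.3]
scene reagent 0.69 [487.9 432.3  70.4] [-166.1  360.2]
scene reagent 0.56 [532.5 257.8  53.1] [-74.3 205.2]
top grip 0.79 [610.4 186.8  84.8] [ 20.4 159. ]
top cartridge 0.82 [538.8  39.7  33.7] [-7.1 -2.4]
top cartridge 0.71 [340.4  76.9  12.4] [-207.9  -22.4]
top cartridge 0.64 [ 692.4 -181.9   20.3] [ 202.6 -172. ]
top cartridge 0.47 [603.4 185.2  81.5] [ 14.2 155.4]
top cartridge 0.37 [665.1 -17.5 118.3] [130.3 -21.8]
top flask 0.63 [504.7 -86.4  62.5] [  -4.3 -133. ]
top jar 0.74 [666.1 -17.5 116.4] [131.2 -21.5]
top tube_a 0.68 [538.1  97.3  11.2] [-23.9  52.7]
top tube_a 0.57 [677.8 136.3  63.6] [ 99.2 129.3]
top petri_dish 0.96 [378.9 -62.7  15.8] [-131.7 -145.5]
top petri_dish 0.65 [660.3 -17.6 116.9] [125.7 -23.3]
top tip_box 0.62 [ 466.5 -202.4   62.4] [  -8.4 -255. ]
top tip_box 0.23 [457.1 446.3  81.1] [-199.5  365. ]
top reagent 0.47 [460.  446.5  86.1] [-196.8  365.9]
```

View pics/f.png

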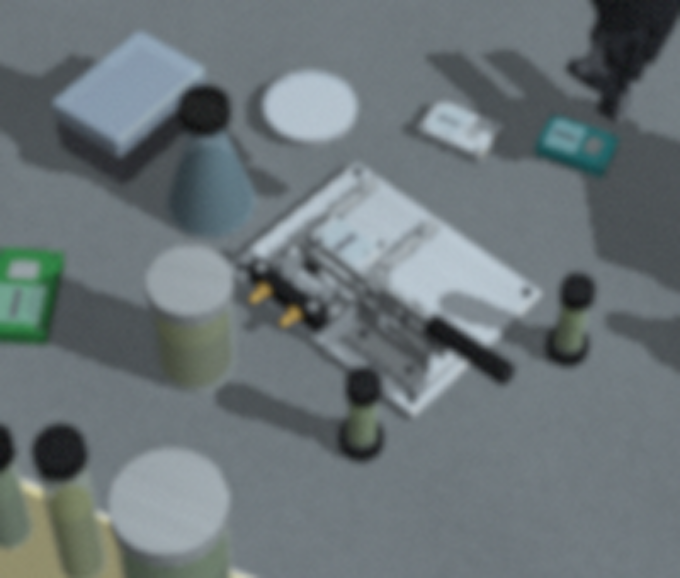

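View pics/ft.png

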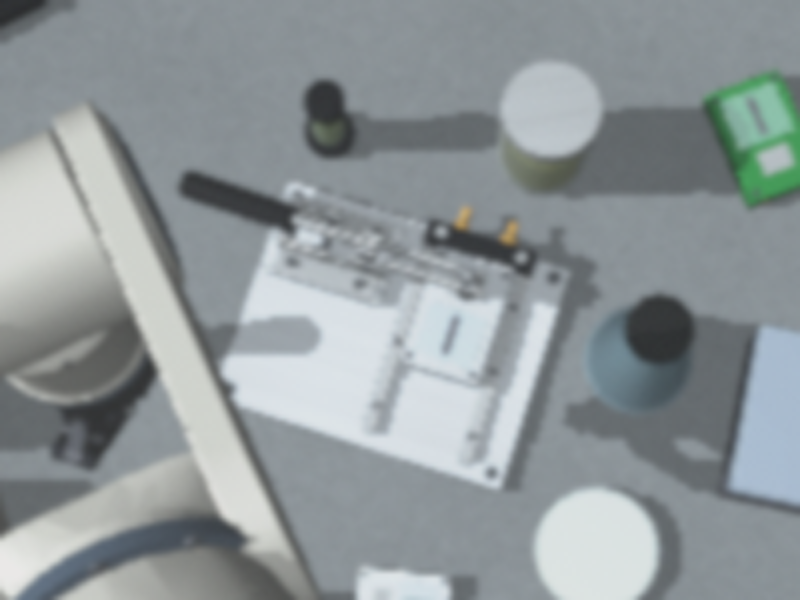

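```bash
python3 -c "
from rig import *
print(sense()['contact_force'],sense()['clock']);print(sign_off())"
```

```text
[ 0.07774469 -0.86185629 -0.15892351] 16.525
the job is handed in; nothing more can be done
None
```

The cartridge is home against the port block, the clamp is in its locked position, and I handed the job in at 16.5 s of the 38 s allowed, with the robot clear of everything.

- **Cartridge:** I pushed it about 40 mm along the rails with shut fingertips. It slid at about 1–2 N, then stopped with the force rising to about 10 N. The fingertips stopped within 0.5 mm of where home should be, and the wrist picture taken after the push showed its near edge in the home place.
- **Clamp:** I swung the handle outward and down. The force dipped at about 92 mm height, which I took for the snap. The handle then met a firm stop, reaching about 17 N at 86 mm, where the locked upper face should be at about 87 mm.
- **After letting go:** the handle stayed down, with the networks putting the visible grip surface at about 82–85 mm. The clamp bar lies over the cartridge in both camera views. I could not read the knee angle directly, so the lock is judged from these signs.
- **Bystanders:** all are standing, and most were found within a few mm of where they started.

Two final checks disagreed:
- **Cartridge position:** the networks put its visible centre 7 to 15 mm short of home. I put that down to the bar covering its far part.
- **Reagent bottle:** the top camera placed it about 22 mm off, with the arm across part of that view. The scene camera showed it within 2 mm of its start.

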